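Set a flange's flat against the sprung alignment bar

TASK

On the bench stands an inspection fixture carrying a steel flange with one flat side. Push the upright pin of that flange round with a fingertip until the sprung alignment bar lies flush along the flat, then let go and leave it so. Leave the other parts lying on the bench (a round flange with no flat, a bearing, a deburring tool and a carton) where they are.

Things in the scene. Friction and masses are not known exactly. Their poses are not given: they have to be found in the camera images.
- fixture: The fixture, fixed to the bench: dark steel base plate 200 x 140 mm, 16 mm thick (x -75 to 125, y -70 to 70 mm), with a grey pedestal in which the flange turns. Origin on the pedestal's axis at bench height; +x points from that axis to the alignment bar, z up. Beyond the bar a grey block (x 103 to 121 mm, top 56 mm above the bench) guides the bar's rods.
- flange_centre (a point): Centre of the flat-sided steel flange at its top face, 54 mm above the bench; its +x axis points to the middle of the flat, z up. Disc 120 mm across, 14 mm thick, one flat 66 mm long, 50 mm from the centre; a hub 32 mm across, 8 mm high on top. A boss below turns in the pedestal (1 mm play, no tipping); it turns with friction and stays where left. The flat starts 0.8 to 1.7 rad anticlockwise of the bar.
- pin (a point): Centre, half-way up, of the upright steel pin on the flange, the place to push it round: 12 mm diameter, 34 mm high (from 54 to 88 mm above the bench), 44 mm from the flange's centre, on the side opposite to the flat. A sideways push of under 15 N turns the flange.
- bar (a joint): Travel in m of the aluminium alignment bar towards the flange's axis. The bar (90 mm long, 14 mm thick, top level with the flange's top face) is pressed on the flange's edge by springs with about 2 N: it reads about 0 while it rides on the round edge and about 0.010 when it lies along the flat.
- blank: Bystander: a loose, fully round steel flange without a flat, lying on the bench by itself, 120 mm across and 14 mm thick, with the same hub and pin (top of pin 48 mm above the bench). Origin at the centre of its underside.
- bearing: Bystander: a loose steel bearing, a ring 52 mm outside, 25 mm bore, 15 mm high. Origin at the centre of its underside.
- deburrer: Bystander: a loose deburring hand tool about 150 mm long with a blue handle, lying along its x axis. Origin under its middle.
- carton: Bystander: a loose small carton 60 x 40 x 30 mm with a red band. Origin at the centre of its underside.
There are look-alikes about, which are no part of the job. Several things look just like the fixture: the one meant starts farthest from the robot's base. Leave any black look-alike of the part that bears flange_centre alone.

How it is judged (in metres and radians):
At the end, for the whole second after the job is handed in: The flange still sits down on its pedestal (centred within 10 mm, not raised by more than 4 mm, level within 0.1 rad) with its flat towards the bar and parallel to it within 0.2 rad (about 11 degrees), and the bar has sprung in onto the flat (travel over 4 mm of about 10 mm) and is still (angle between the x axis of flange_centre and the x axis of fixture, either way round below 0.2 rad and x of pin in the frame of fixture below 0 m and horizontal distance between flange_centre and fixture below 0.01 m and height (world z) of flange_centre below 0.058 m and angle between flange_centre's own z axis and vertical below 0.1 rad and value of joint bar above 0.004 m and velocity of joint bar between -0.02 and 0.02 m/s); the robot touches nothing.
It fails at once if the loose round flange is moved by more than 15 mm (distance of blank from where it was at the start of the episode above 0.015 m).
It fails at once if the bearing is moved by more than 15 mm (distance of bearing from where it was at the start of the episode above 0.015 m).
It fails at once if the deburring tool is moved by more than 15 mm (distance of deburrer from where it was at the start of the episode above 0.015 m).
It fails at once if the carton is moved by more than 15 mm (distance of carton from where it was at the start of the episode above 0.015 m).
It also fails if it takes over 32 s, if anything falls off the work surface, if the arm or the gripper's body presses on something with over 40 N, if the wrist force passes 120 N, or if a joint passes its speed limit or range.

ROBOT

A 6-joint arm with a two-finger parallel gripper is mounted at the origin on the work surface. World frame = base frame: x ahead of the robot, y to its left, z up, the work surface at z = 0. Lengths are in mm, angles in rad, forces in N, time in s.
With the tool pointing down it reaches from about 350 to 875 mm from the base axis. Payload 4.2 kg.
Tool frame: the origin (TCP) lies on the mounting face of the last link; the fingertips stand 173 mm ahead of it and the grasp point (between the pads) lies 155 mm ahead of it; z points along the fingers, y is the direction in which the jaws open and shut (so a half turn about z gives the same grasp; the last joint's range is limited). The gripper opens to 85 mm and grips with 20 to 120 N. Pads are 22 mm wide; open, the fingers measure 114 mm over their backs; the gripper's body (76 mm by 85 mm) begins 54 mm behind the grasp point. The pads swing forward as they close: fully open they stand 13 mm farther back than shut.
Start: joints at [-1.072, 0.385, 0.008, 0, -1.194, -0.259], TCP at [148.46, -607.091, 404.712] pointing down, gripper open.
Joint ranges: [-3.14, 3.14], [-1.21, 2.06], [-1.07, 1.41], [-3.16, 2.05], [-2.99, -0.16], [-3.1, 3.1]. Speed limits (rad/s): [2.79, 2.79, 3.14, 3.14, 3.14, 3.14].

INTERFACE

Orientations are given as a unit quaternion [x, y, z, w].
In Python, from bench import arm gives the robot as it stands.
- The arm moves only by the shell command python3 -m jog 'ROWS' [OPENING]. ROWS is JSON, a list that holds one entry, the list of rows, each a list of 4 numbers: the shift along the tool's x, y, z in mm, then the turn about the tool's z in degrees. In form: [[[x, y, z, spin], ...]]. A call has exactly 5 rows; each row is the pose to reach, as a shift and turn from the pose measured when the call began, along the tool's axes at that moment; what a row does not reach only later rows make up. A row lasts 1/8 s, in which the tool goes at most 62.5 mm and 10.7 degrees, less where a joint would pass 70% of its speed; a pose out of reach is approached as far as the arm can. A call with a gripper value outside its range is refused whole. OPENING is the finger opening in mm, from 0 to 85.4, set as the call begins (- or left out, the last holds). The fingers move at their own pace and stop on an object; the grip force is fixed at half the most. Time passes only in rows, so rows that repeat a pose let the fingers close, or fill a call up. It gives the time, the measured TCP pose, the force and the opening at its end, in the units of the state.
- arm.read_state(): the state, without advancing time (a new reading comes with each control period).
- arm.get_image(name): name is "side" or "top"; returns (picture, depth): 384x512x3 uint8, blue, green, red; 384x512 float32, mm along the optical axis (not along the pixel's ray), 0 where there is no reading.
- arm.camera_params(name): a dict with "mtx" (3x3 intrinsics, pixels), "R" (3x3) and "t" (3): a world point X has camera coordinates R X + t. Camera axes: x right, y down, z forward; pixel columns grow to the right and rows downward; lengths in mm; the calibration is good to about 2 mm. A picture is of the moment at which its call begins. camera_params takes no time and is no camera call.
- arm.job_done(): hands the job in, once; it reports no verdict.
The state is a dict: "clock": time; "joints": joint angles; "joint_vel": joint speeds; "joint_efforts": joint torques, N m; "position": TCP position; "ee_rot": TCP orientation; "contact_force": force on the tool from outside, world axes, zero at the start; "wrist_torque": the same for the moment, N m; "gripper_width": finger opening in mm.
Only numpy, scipy, OpenCV 4.12 (cv2) and the standard library are available. Lean on these libraries where they do the work, as an engineer would, in place of code of your own. Each camera call takes 0.05 s, during which the arm holds its last target.

## Working session

There is one attempt and no reset: what is moved stays moved. The work goes in short steps, Python scripts to look and compute and a shell command to move; the robot and the scene stay as the last step left them, time stands still between calls to the robot, and variables do not carry over. Pictures are saved under pics/ and viewed, and the job is handed in when it is done.

```bash
mkdir -p pics; ls; python3 - <<'E'
from bench import arm
import cv2,numpy as np
for n in("top","side"):
    im,d=arm.get_image(n); cv2.imwrite(f"pics/{n}0.png",im); np.save(f"pics/{n}0.npy",d); p=arm.camera_params(n); print(n,p)
s=arm.read_state(); print(s)
E
```

```text
pics
top {'mtx': array([[425.2175349 ,   0.        , 247.787266  ],
       [  0.        , 425.2175349 , 191.70450344],
       [  0.        ,   0.        ,   1.        ]]), 'R': array([[-0.01956599, -0.99979792,  0.00461498],
       [-0.99897982,  0.01936166, -0.0407975 ],
       [ 0.0406999 , -0.00540851, -0.99915678]]), 't': array([  -5.4342423 ,  479.58642047, 1279.49292561])}
side {'mtx': array([[382.94362922,   0.        , 264.36238802],
       [  0.        , 382.94362922, 193.36671835],
       [  0.        ,   0.        ,   1.        ]]), 'R': array([[-0.91210694, -0.40979348, -0.01141187],
       [-0.21540282,  0.50275084, -0.83716379],
       [ 0.34880159, -0.76112476, -0.5468332 ]]), 't': array([442.87784089, 165.11553533, 882.90909774])}
{'clock': 0.1, 'joints': array([-1.07238875e+00,  3.85490929e-01,  6.74792704e-03, -4.26490720e-04,
       -1.19404111e+00, -2.58541643e-01]), 'joint_vel': array([-2.27768746e-03, -1.68367085e-03,  3.78099568e-03,  2.00631016e-03,
       -9.30692755e-05, -7.12168869e-04]), 'joint_efforts': array([-2.44086395e-04, -3.93319774e+01,  1.88929528e+01,  4.19795126e+00,
       -2.59818175e-03,  1.97269145e-06]), 'position': array([ 148.43396864, -606.92521183,  403.71940075]), 'ee_rot': array([-1.19567508e-01,  9.92825556e-01,  9.96795261e-04, -1.83063890e-04]), 'contact_force': array([ 0.59014638, -0.4585071 ,  0.03741268]), 'wrist_torque': array([ 0.05428189, -0.01910871, -0.03605887]), 'gripper_width': 85.39059134252744}
```

View pics/top0.png

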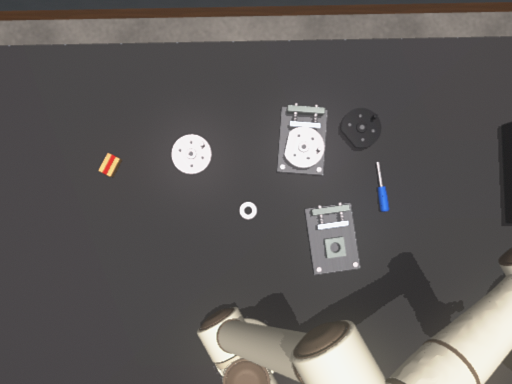

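View pics/side0.png

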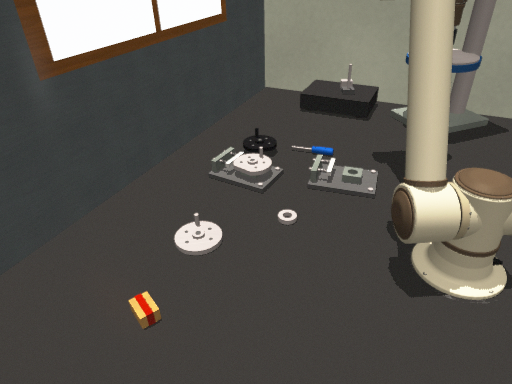

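```bash
python3 - <<'E'
import cv2
im=cv2.imread("pics/top0.png"); cv2.imwrite("pics/tc0.png",cv2.resize(im[95:185,265:385],None,fx=6.5,fy=6.5,interpolation=cv2.INTER_CUBIC))
im=cv2.imread("pics/side0.png"); cv2.imwrite("pics/sc0.png",cv2.resize(im[115:195,195:315],None,fx=6.5,fy=6.5,interpolation=cv2.INTER_CUBIC))
E
```

```text
(no output)
```

View pics/tc0.png

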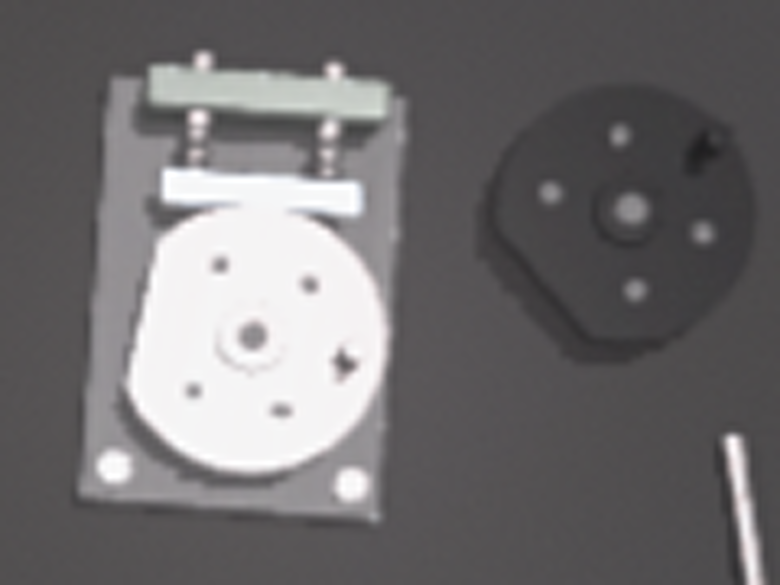

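View pics/sc0.png

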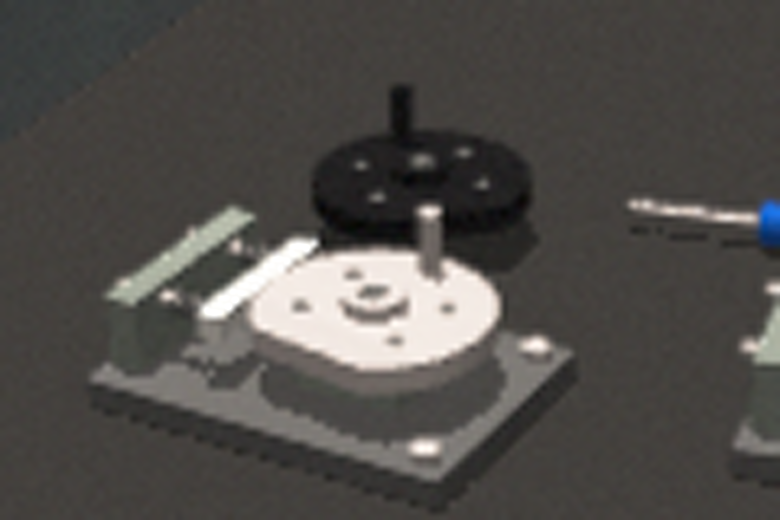

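```bash
cat > h.py <<'E'
import numpy as np
from bench import arm
def back(n,u,v,z):
    p=arm.camera_params(n); R,t=p["R"],p["t"]; C=-R.T@t
    r=R.T@np.linalg.inv(p["mtx"])@[u,v,1.]; return C+r*(z-C[2])/r[2]
def proj(n,X):
    p=arm.camera_params(n); c=p["R"]@np.array(X,float)+p["t"]; q=p["mtx"]@c; return q[:2]/q[2]
def tc(x,y,z): return back("top",265+(x+.5)/6.5-.5,95+(y+.5)/6.5-.5,z).round(1)
def sc(x,y,z): return back("side",195+(x+.5)/6.5-.5,115+(y+.5)/6.5-.5,z).round(1)
E
python3 - <<'E'
from h import *
print("hub",tc(252,335,60),sc(375,292,62))
print("flat ends",tc(158,240,54),tc(128,383,54))
print("bar top edges",tc(163,170,54),tc(362,182,54), tc(162,204,54),tc(360,215,54))
print("pin base-ish top",tc(345,360,54),tc(345,360,88)); print("pin side top",sc(429,208,88),"base",sc(432,274,54))
print("base plate corners",tc(80,497,16),tc(378,520,16),tc(405,98,16),tc(112,77,16))
print("black hub",tc(630,208,30)); d=np.load("pics/top0.npy"); print(d[143:154,312:323].round())
s=arm.read_state(); 
from scipy.spatial.transform import Rotation as Ro
print(Ro.from_quat(s["ee_rot"]).as_matrix().round(3))
E
```

```text
hub [ 607.8 -179.8   60. ] [ 605.2 -175.9   62. ]
flat ends [ 652.7 -139.1   54. ] [ 587.9 -124.    54. ]
bar top edges [ 684.7 -142.1   54. ] [ 677.5 -232.3   54. ] [ 669.1 -141.3   54. ] [ 662.4 -231.    54. ]
pin base-ish top [ 596.5 -222.5   54. ] [ 591.9 -216.6   88. ]
pin side top [ 596.6 -220.5   88. ] base [ 594.1 -217.2   54. ]
base plate corners [ 540.  -103.9   16. ] [ 526.6 -242.4   16. ] [ 724.4 -260.4   16. ] [ 736.9 -123.3   16. ]
black hub [ 667.9 -360.4   30. ]
[[1250. 1248. 1252. 1247. 1252. 1248. 1253. 1251. 1253. 1252. 1250.]
 [1252. 1254. 1253. 1251. 1252. 1249. 1256. 1250. 1253. 1248. 1248.]
 [1250.    0. 1247. 1251. 1251. 1252. 1253. 1249. 1251. 1254. 1250.]
 [1253. 1248. 1247. 1252. 1251. 1252. 1248. 1216. 1251. 1251. 1249.]
 [1248. 1251. 1249. 1249. 1251. 1248. 1217. 1218. 1215. 1220. 1252.]
 [1253. 1246. 1247. 1252. 1249. 1228. 1213. 1213. 1218. 1217. 1255.]
 [1246. 1251. 1252. 1248. 1241. 1226. 1221. 1218. 1212. 1214. 1246.]
 [1251. 1249. 1251. 1252. 1243. 1236. 1219. 1220. 1218. 1247. 1250.]
 [1248. 1252. 1245. 1252. 1250. 1240. 1236. 1252. 1251. 1248. 1253.]
 [1250. 1251. 1252. 1255. 1246. 1250. 1250. 1251. 1249. 1245. 1248.]
 [1251. 1248. 1246. 1252. 1249. 1250. 1249. 1248. 1250. 1249. 1245.]]
[[-0.971 -0.237 -0.001]
 [-0.237  0.971  0.002]
 [ 0.     0.002 -1.   ]]
```

Candidates for the fixture are (303,140), which carries the steel flange, and the empty one at (333,238), nearer the base. Candidates for the flange are the steel one at (304,147), which has its flat on the left, the black one at (361,128), and the round one with no flat at (191,154). I choose the fixture at (303,140) with its steel flange, and the crop confirms it: flat at image left, pin at about (319.5,148). The centre is about (607,-180) and the pin about (597,-222). The flange needs turning about 1.43 rad clockwise. I'll straddle the pin with the fingers part open and follow the arc.

```bash
cat >> h.py <<'E'
from scipy.spatial.transform import Rotation as Ro
def rel(X,Y,Z,ang):  # needed tool shift and spin for target TCP and tool-y heading (deg)
    s=arm.read_state(); M=Ro.from_quat(s["ee_rot"]).as_matrix()
    d=M.T@(np.array([X,Y,Z])-s["position"]); cur=np.degrees(np.arctan2(M[1,1],M[0,1]))
    return d.round(1), round((-(ang-cur)+180)%360-180,1)
C=np.array([607.5,-179.7])
def onarc(a,r=44): return C+r*np.array([np.cos(np.radians(a)),np.sin(np.radians(a))])
def st():
    s=arm.read_state(); print(round(s["clock"],2),s["position"].round(1),s["contact_force"].round(1),round(s["gripper_width"],1))
E
python3 -m jog '[[[-50,25,0,-10],[-100,50,0,-20],[-150,75,0,-30],[-200,100,0,-40],[-250,125,0,-50]]]' 30
python3 - <<'E'
from h import *
print(back("top",319.7,147.8,88)); p=onarc(-103); print(p,rel(*p,404,167)); st()
E
```

```text
clock: 0.72
position: [362.7, -424.7, 403.6]
ee_rot: [-0.53, 0.848, 0.001, 0.0]
contact_force: [0.5, -0.9, -0.5]
gripper_width: 30.3
[ 597.96486287 -222.61006944   88.        ]
[ 597.60215361 -222.57228285] (array([-2.846e+02, -1.228e+02, -1.000e-01]), np.float64(-12.9))
0.72 [ 362.7 -424.7  403.6] [ 0.5 -0.9 -0.5] 30.3
```

```bash

python3 -m jog '[[[-50,-21,0,-6],[-100,-43,0,-13],[-150,-65,0,-13],[-200,-86,0,-13],[-250,-108,0,-13]]]'
python3 - <<'E'
from h import *
p=onarc(-103); print(rel(*p,300,167)); st()
E
```

```text
clock: 1.35
position: [570.2, -245.8, 403.4]
ee_rot: [-0.623, 0.782, 0.002, 0.0]
contact_force: [-0.2, -0.8, -0.2]
gripper_width: 30.0
(array([-28.5, -21.7, 103.4]), np.float64(0.1))
1.35 [ 570.2 -245.8  403.4] [-0.2 -0.8 -0.2] 30.0
```

```bash

python3 -m jog '[[[-15,-10,20,0],[-28,-22,50,0],[-28,-22,80,0],[-28,-22,110,0],[-28,-22,113,0]]]'
python3 - <<'E'
from h import *
import cv2
p=onarc(-103); print(rel(*p,237,167)); st()
im,_=arm.get_image("side"); cv2.imwrite("pics/s1.png",cv2.resize(im[85:195,195:315],None,fx=5,fy=5,interpolation=cv2.INTER_CUBIC))
E
```

```text
clock: 1.98
position: [596.4, -223.2, 286.8]
ee_rot: [-0.623, 0.783, 0.005, -0.002]
contact_force: [0.5, -0.6, 0.2]
gripper_width: 29.8
(array([-0.8, -1.6, 49.8]), np.float64(0.0))
1.98 [ 596.4 -223.2  286.8] [ 0.5 -0.6  0.2] 29.8
```

View pics/s1.png

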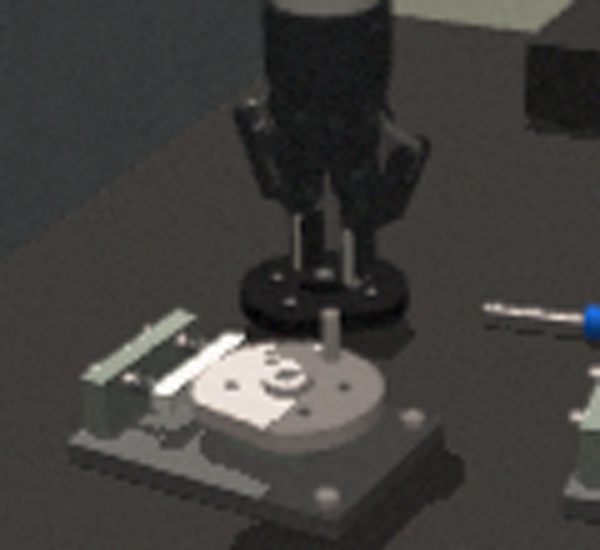

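Fingertip pads are at crop columns 298 and 350, with the pin (330) below and between them. Descending.

```bash

python3 -m jog '[[[-1,-1,12,0],[-1,-1,24,0],[-1,-1,36,0],[-1,-1,48,0],[-1,-1,49,0]]]'
python3 - <<'E'
from h import *
import cv2
st()
im,_=arm.get_image("side"); cv2.imwrite("pics/s2.png",cv2.resize(im[85:195,195:315],None,fx=5,fy=5,interpolation=cv2.INTER_CUBIC))
for a in (-103,-115,-130,-145,-160,-175,-185,-190): print(a,onarc(a).round(1),rel(*onarc(a),237,a-90))
E
```

```text
clock: 2.65
position: [597.6, -222.4, 238.1]
ee_rot: [-0.623, 0.782, 0.004, -0.002]
contact_force: [0.1, 1.0, -0.1]
gripper_width: 30.2
2.65 [ 597.6 -222.4  238.1] [ 0.1  1.  -0.1] 30.2
-103 [ 597.6 -222.6] (array([0.2, 0.2, 1.7]), np.float64(0.0))
-115 [ 588.9 -219.6] (array([-0.8,  9.4,  1.8]), np.float64(12.0))
-130 [ 579.2 -213.4] (array([-4.6, 20.2,  1.9]), np.float64(27.0))
-145 [ 571.5 -204.9] (array([-11.2,  29.7,   2. ]), np.float64(42.0))
-160 [ 566.2 -194.7] (array([-19.9,  37.1,   2.1]), np.float64(57.0))
-175 [ 563.7 -183.5] (array([-30.3,  42.1,   2.1]), np.float64(72.0))
-185 [ 563.7 -175.9] (array([-37.7,  43.8,   2.1]), np.float64(82.0))
-190 [ 564.2 -172.1] (array([-41.6,  44.1,   2.1]), np.float64(87.0))
```

View pics/s2.png

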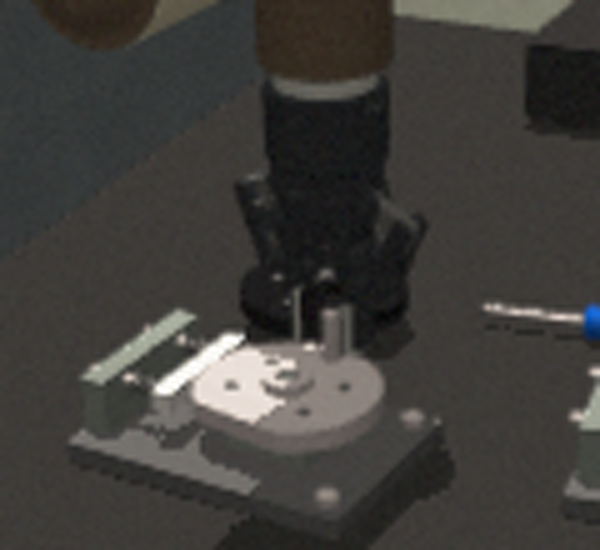

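```bash

python3 -m jog '[[[-0.4,6.1,0,8],[-1.7,12.1,0,16],[-3.8,17.9,0,24],[-6.7,23.3,0,32],[-10.3,28.3,0,40]]]'
python3 - <<'E'
from h import *
st()
for a in (-143,-151,-159,-167,-175,-183): print(a,rel(*onarc(a),238,a-90))
E
```

```text
clock: 3.32
position: [577.3, -208.7, 243.3]
ee_rot: [-0.317, 0.948, -0.004, 0.005]
contact_force: [9.2, -15.4, 2.4]
gripper_width: 30.1
3.33 [ 577.3 -208.7  243.3] [  9.2 -15.4   2.4] 30.1
-143 (array([2.4, 5.1, 5.2]), np.float64(-0.1))
-151 (array([ 2. , 11.2,  5.2]), np.float64(7.9))
-159 (array([ 0.7, 17.2,  5.1]), np.float64(15.9))
-167 (array([-1.4, 23. ,  5.1]), np.float64(23.9))
-175 (array([-4.2, 28.4,  5. ]), np.float64(31.9))
-183 (array([-7.9, 33.3,  5. ]), np.float64(39.9))
```

```bash

python3 - <<'E'
from h import *
import cv2
im,_=arm.get_image("side"); cv2.imwrite("pics/s3.png",cv2.resize(im[85:195,195:315],None,fx=5,fy=5,interpolation=cv2.INTER_CUBIC))
im,_=arm.get_image("top"); cv2.imwrite("pics/t3.png",cv2.resize(im[85:195,265:385],None,fx=5,fy=5,interpolation=cv2.INTER_CUBIC))
st()
E
```

```text
3.42 [ 576.5 -208.5  243.4] [  6.9 -11.4   2.7] 30.0
```

View pics/s3.png

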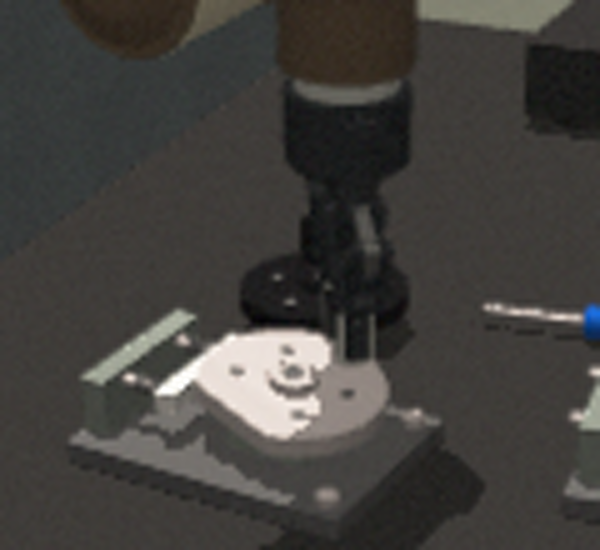

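View pics/t3.png

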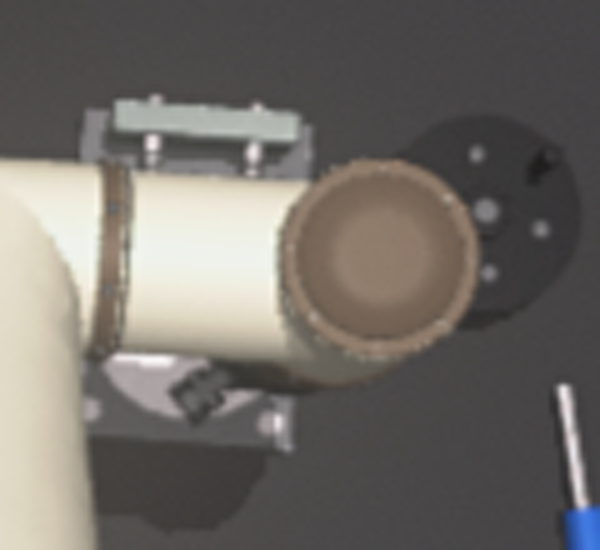

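Pin is between the pads (crop 352,345) and the flange has turned; continuing the arc.

```bash

python3 -m jog '[[[2,9,2,4],[1.5,14.5,4,12],[0,20.5,4,20],[-2.5,26,4,28],[-6,31,4,36]]]'
python3 - <<'E'
from h import *
st()
for a in (-179,-185,-191,-197): print(a,rel(*onarc(a),240,a-90))
E
```

```text
clock: 4.05
position: [562.6, -183.3, 242.0]
ee_rot: [-0.007, 1.0, -0.005, 0.005]
contact_force: [-4.0, -13.3, 4.4]
gripper_width: 30.1
4.05 [ 562.6 -183.3  242. ] [ -4.  -13.3   4.4] 30.1
-179 (array([-1. ,  2.9,  2. ]), np.float64(-0.2))
-185 (array([-1.2,  7.5,  2. ]), np.float64(5.8))
-191 (array([-1.9, 12. ,  1.9]), np.float64(11.8))
-197 (array([-3.1, 16.5,  1.9]), np.float64(17.8))
```

```bash

python3 -m jog '[[[-1,3,1,0],[-1,6,1,3],[-1.2,9,1,6],[-1.5,11,1,8],[-1.5,11,1,8]]]'
python3 - <<'E'
from h import *
import cv2
im,_=arm.get_image("side"); cv2.imwrite("pics/s4.png",cv2.resize(im[125:195,205:305],None,fx=8,fy=8,interpolation=cv2.INTER_CUBIC))
st()
E
```

```text
clock: 4.68
position: [563.1, -175.4, 243.1]
ee_rot: [0.063, 0.998, -0.007, 0.004]
contact_force: [-4.2, -13.9, 5.6]
gripper_width: 30.2
4.72 [ 563.1 -175.4  243.1] [ -4.1 -14.1   6. ] 29.9
```

View pics/s4.png

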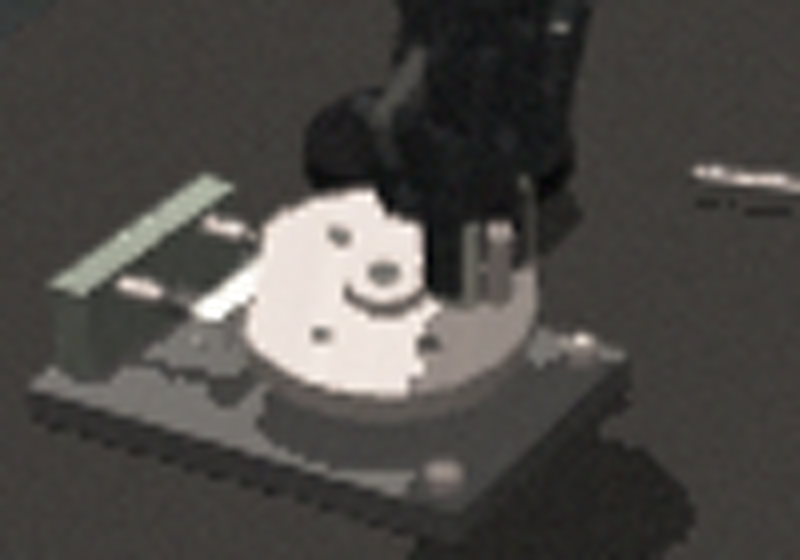

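```bash

python3 - <<'E'
from h import *
p=back("side",205+500.5/8-.5,125+230/8-.5,88); print(p, np.degrees(np.arctan2(*(p[:2]-C)[::-1])))
for a in (-177,-182,-185): print(a,(proj("side",[*onarc(a),88])-[204.5,124.5])*8)
for a in (-185,-191,-197): print(a,rel(*onarc(a),240,a-90))
E
```

```text
[ 559.17445401 -186.47269887   88.        ] -172.02210759476327
-177 [485.26218955 232.89725719]
-182 [481.22903416 237.18286846]
-185 [478.4180031  239.68435595]
-185 (array([-0.6, -0.3,  3.1]), np.float64(-2.2))
-191 (array([-0.6,  4.3,  3. ]), np.float64(3.8))
-197 (array([-1.2,  8.8,  3. ]), np.float64(9.8))
```

```bash

python3 -m jog '[[[-0.6,4,2,0],[-0.6,6,3,1],[-0.6,8,3,2],[-0.6,10,3,2],[-0.6,11,3,2]]]'
python3 - <<'E'
from h import *
import cv2
im,_=arm.get_image("side"); cv2.imwrite("pics/s5.png",cv2.resize(im[125:195,205:305],None,fx=8,fy=8,interpolation=cv2.INTER_CUBIC))
st()
E
```

```text
clock: 5.35
position: [562.9, -167.7, 241.5]
ee_rot: [0.08, 0.997, -0.009, 0.001]
contact_force: [-9.2, -14.3, 8.6]
gripper_width: 30.4
5.4 [ 562.9 -167.6  241.5] [ -7.7 -13.4   7.7] 29.6
```

View pics/s5.png

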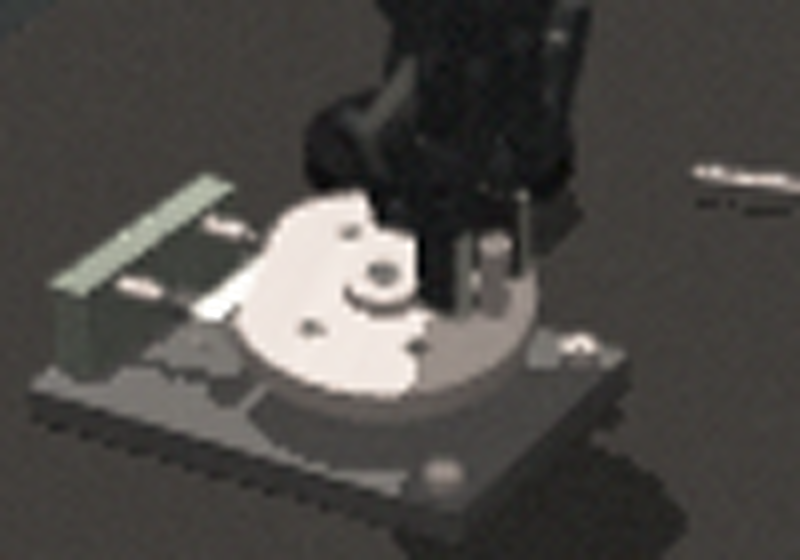

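```bash
cat >>h.py <<'E'
def s5(x,y,z): return back("side",205+(x+.5)/8-.5,125+(y+.5)/8-.5,z)
def angs(f,pts,hub):
    c=f(*hub,60)[:2]
    for p in pts:
        q=f(*p,54)[:2]-c; print(p,q.round(1),np.hypot(*q).round(1),np.degrees(np.arctan2(q[1],q[0])).round(1))
E
python3 - <<'E'
from h import *
print("initial");angs(sc,[(353,273),(302,306),(395,341),(448,308)],(375,292))
print("now");angs(s5,[(310,327),(348,230),(417,345)],(384,272))
E
```

```text
initial
(353, 273) [ 23.7 -23.7] 33.5 -45.0
(302, 306) [31.3 16.6] 35.4 27.9
(395, 341) [-24.7  30.2] 39.0 129.3
(448, 308) [-34.3  -9.1] 35.5 -165.1
now
(310, 327) [11.8 41.6] 43.2 74.1
(348, 230) [ 34.3 -37.2] 50.6 -47.3
(417, 345) [-32.1  38.2] 49.9 130.0
```

```bash

python3 - <<'E'
from h import *
import cv2
a=cv2.imread("pics/side0.png")[135:185,215:285]
b,_=arm.get_image("side"); cv2.imwrite("pics/side5.png",b); b=b[135:185,215:285]
o=[cv2.resize(i,None,fx=8,fy=5.9,interpolation=cv2.INTER_CUBIC) for i in(a,b)]
cv2.imwrite("pics/cmp5.png",np.vstack(o))
E
```

```text
(no output)
```

View pics/cmp5.png

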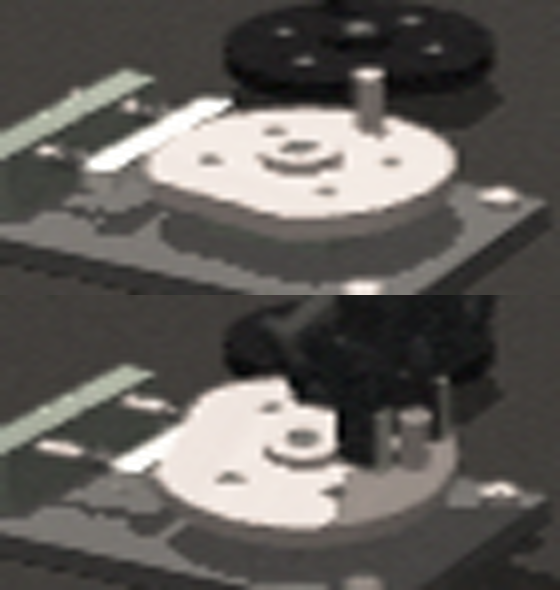

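```bash

python3 - <<'E'
from h import *
import cv2
im,d=arm.get_image("side"); d0=np.load("pics/side0.npy")
p=arm.camera_params("side"); R,t=p["R"],p["t"]
def fit(d,im,name):
    v,u=np.mgrid[135:185,215:285]; z=d[135:185,215:285]
    P=np.linalg.inv(p["mtx"])@np.stack([u.ravel()*z.ravel(),v.ravel()*z.ravel(),z.ravel()]); W=(R.T@(P-t[:,None])).T
    r=np.hypot(*(W[:,:2]-C).T); m=(r<56)&(r>20)&(abs(W[:,2]-55)<15)&(z.ravel()>0)
    for _ in range(4):
        A=np.c_[W[m,:2]-C,np.ones(m.sum())]; c,*_=np.linalg.lstsq(A,W[m,2],rcond=None)
        e=W[:,2]-np.c_[W[:,:2]-C,np.ones(len(W))]@c; m=(r<56)&(r>20)&(abs(e)<4)&(z.ravel()>0)
    print(name,c,m.sum())
fit(d0,None,"init"); fit(d,None,"now"); st()
E
```

```text
init [-3.07839748e-03 -3.97938435e-03  5.18619492e+01] 398
now [ 0.1297568  -0.19001901 60.69736451] 359
5.5 [ 562.8 -167.6  241.5] [ -7.6 -12.    8.4] 30.1
```

The side depth shows the flange tipped by about 0.23 rad and raised by about 9 mm while being pushed. I'll back off to relieve the pin and check whether it drops back.

```bash
cat >>h.py <<'E'
def plane(tag):
    import cv2
    im,d=arm.get_image("side"); p=arm.camera_params("side"); R,t=p["R"],p["t"]
    v,u=np.mgrid[135:185,215:285]; z=d[135:185,215:285]
    P=np.linalg.inv(p["mtx"])@np.stack([u.ravel()*z.ravel(),v.ravel()*z.ravel(),z.ravel()]); W=(R.T@(P-t[:,None])).T
    r=np.hypot(*(W[:,:2]-C).T); m=(r<56)&(r>20)&(abs(W[:,2]-55)<15)&(z.ravel()>0)
    for _ in range(4):
        A=np.c_[W[m,:2]-C,np.ones(m.sum())]; c,*_=np.linalg.lstsq(A,W[m,2],rcond=None)
        e=W[:,2]-np.c_[W[:,:2]-C,np.ones(len(W))]@c; m=(r<56)&(r>20)&(abs(e)<4)&(z.ravel()>0)
    print("plane",c.round(3),m.sum()); cv2.imwrite(f"pics/{tag}.png",cv2.resize(im[125:195,205:305],None,fx=8,fy=8,interpolation=cv2.INTER_CUBIC)); st()
E
python3 -m jog '[[[0,-2,0,0],[0,-4,0,0],[0,-7,0,0],[0,-7,0,0],[0,-7,0,0]]]'
python3 -c 'from h import *; plane("s6")'
```

```text
clock: 6.12
position: [562.0, -174.2, 241.6]
ee_rot: [0.08, 0.997, -0.009, 0.001]
contact_force: [-0.6, 0.6, 0.2]
gripper_width: 29.9
plane [ 1.7000e-01 -1.9000e-02  5.7917e+01] 336
6.17 [ 562.  -174.2  241.6] [ 0.1  0.  -0.1] 30.0
```

View pics/s6.png

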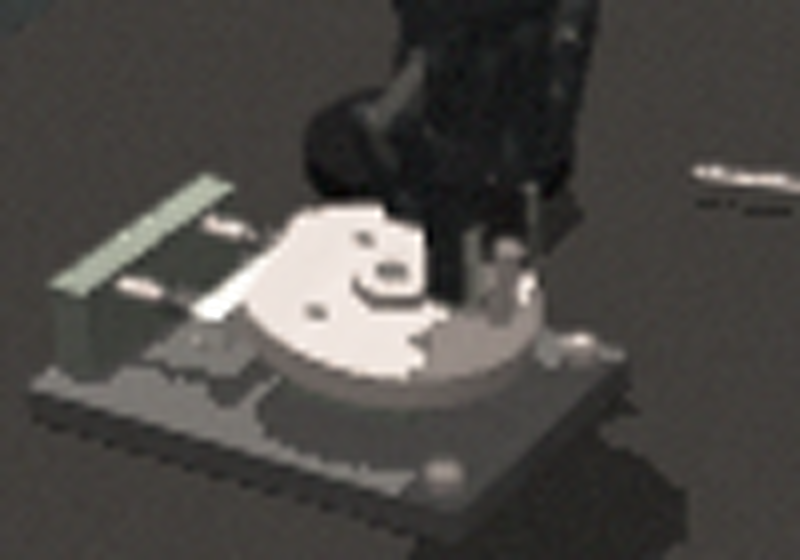

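Now it has settled level in y but is still raised on the +x side by 0.17 rad, so its flat edge may be resting on the bar. I'll lift clear and look from above.

```bash

python3 -m jog '[[[0,0,-30,0],[0,0,-60,0],[0,-60,-80,0],[0,-120,-90,0],[0,-180,-90,0]]]'
python3 -m jog '[[[0,-50,0,0],[0,-100,0,0],[0,-120,0,0],[0,-120,0,0],[0,-120,0,0]]]'
python3 - <<'E'
from h import *
import cv2
im,d=arm.get_image("top"); cv2.imwrite("pics/top7.png",im); np.save("pics/top7.npy",d)
cv2.imwrite("pics/t7.png",cv2.resize(im[95:185,265:385],None,fx=6.5,fy=6.5,interpolation=cv2.INTER_CUBIC))
plane("s7")
E
```

```text
clock: 6.8
position: [533.3, -351.6, 336.3]
ee_rot: [0.079, 0.997, -0.009, 0.002]
contact_force: [1.3, 0.2, -0.3]
gripper_width: 30.2
clock: 7.42
position: [514.7, -469.0, 338.4]
ee_rot: [0.079, 0.997, -0.009, 0.002]
contact_force: [-0.1, -0.4, 0.9]
gripper_width: 30.1
plane [ 1.7500e-01 -1.8000e-02  5.8022e+01] 425
7.53 [ 515.  -468.7  338.8] [-0.3  0.9 -0.2] 30.1
```

View pics/t7.png

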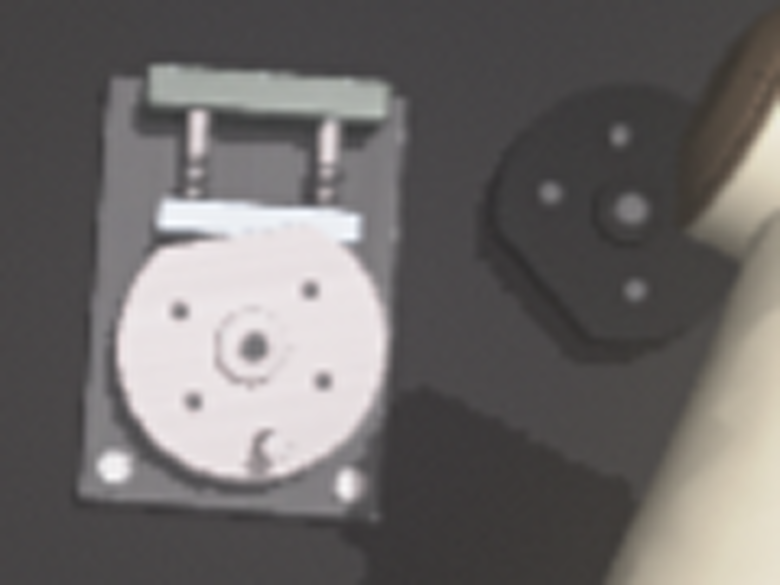

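View pics/s7.png

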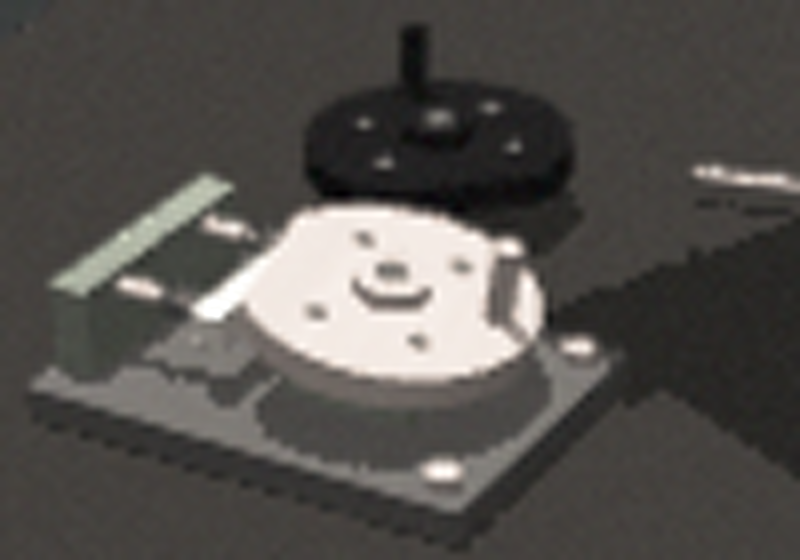

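```bash

python3 - <<'E'
from h import *
import cv2
print("bar",[tc(*q,54) for q in((160,202),(361,212),(158,230),(360,238))])
print("rods z46 left",tc(199,113,46),tc(196,150,46),"right",tc(330,121,46),tc(327,160,46))
print("block inner edge z56",tc(148,103,56),tc(387,119,56))
# side view of rod: left(near) rod
print("side near rod at z 40,46,50",*[s5(135,287,z) for z in(40,46,50)]); print("far rod",*[s5(225,226,z) for z in (40,46,50)])
im=cv2.imread("pics/top7.png"); cv2.imwrite("pics/t7b.png",cv2.resize(im[100:140,280:330],None,fx=14,fy=14,interpolation=cv2.INTER_CUBIC))
d=np.load("pics/top7.npy"); P=arm.camera_params("top")
def z3(u,v):
    dd=d[v,u]; c=np.linalg.inv(P["mtx"])@[u*dd,v*dd,dd]; return (P["R"].T@(c-P["t"])).round(0)
for u,v in [(295,113),(295,114),(295,115),(296,113),(296,115),(295,117),(316,115),(316,116),(300,128),(310,129),(293,128)]: print(u,v,z3(u,v))
p=onarc(0); print(C+95*np.array([.996,-.09]))
E
```

```text
bar [array([ 670.1, -140.4,   54. ]), array([ 663.8, -231.5,   54. ]), array([ 657.3, -139.2,   54. ]), array([ 651.9, -230.7,   54. ])]
rods z46 left [ 712.3 -160.    46. ] [ 695.2 -158.3   46. ] right [ 707.5 -219.9   46. ] [ 689.5 -218.    46. ]
block inner edge z56 [ 715.  -135.8   56. ] [ 705.7 -244.1   56. ]
side near rod at z 40,46,50 [ 712.69128744 -168.14355481   40.        ] [ 706.74200084 -158.53449385   46.        ] [ 702.77580978 -152.1284532    50.        ]
far rod [ 704.60217288 -229.93766941   40.        ] [ 698.73569771 -219.69599793   46.        ] [ 694.82471427 -212.86821694   50.        ]
295 113 [ 708. -159.   51.]
295 114 [ 705. -159.   53.]
295 115 [ 702. -159.   51.]
296 113 [ 708. -162.   51.]
296 115 [ 709. -166.   19.]
295 117 [ 696. -158.   52.]
316 115 [ 701. -221.   53.]
316 116 [ 698. -221.   49.]
300 128 [ 663. -172.   54.]
310 129 [ 657. -200.   65.]
293 128 [ 662. -151.   58.]
[ 702.12 -188.25]
```

View pics/t7b.png

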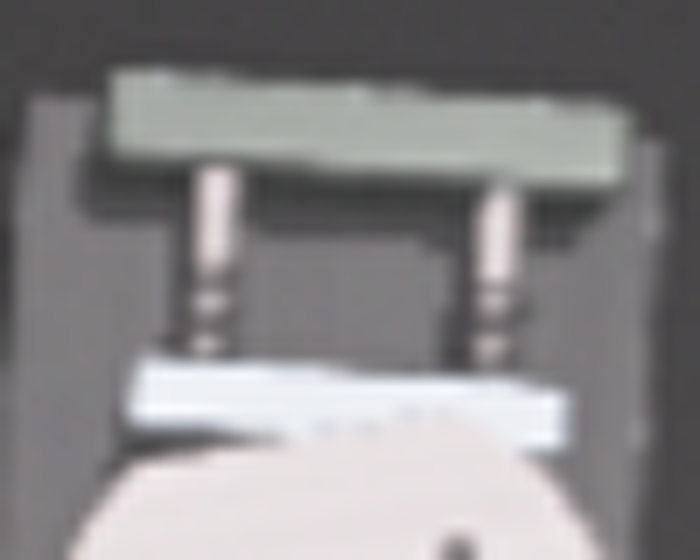

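```bash

python3 -c '
from h import *
print(rel(682,-157.9,300,84.8))'
```

```text
(array([-116.2,  333.7,   33.4]), np.float64(-3.8))
```

```bash

python3 -m jog '[[[-20,55,0,0],[-40,110,0,-2],[-60,165,0,-4],[-80,220,0,-4],[-95,275,10,-4]]]' 30
python3 -c '
from h import *
print(rel(682,-157.9,260,84.8))'
```

```text
clock: 8.15
position: [652.9, -209.0, 325.7]
ee_rot: [0.042, 0.999, -0.01, 0.004]
contact_force: [0.7, 0.1, -0.6]
gripper_width: 30.1
(array([-24.2,  54.6,  64.9]), np.float64(0.3))
```

```bash
cat >>h.py <<'E'
def reltip(X,Y,Z,ang,L=171):
    s=arm.read_state(); M=Ro.from_quat(s["ee_rot"]).as_matrix(); tip=s["position"]+L*M[:,2]
    d=M.T@(np.array([X,Y,Z])-tip); cur=np.degrees(np.arctan2(M[1,1],M[0,1]))
    print("tip",tip.round(1),"shift",d.round(1),"spin",round((-(ang-cur)+180)%360-180,1),"zax",M[:,2].round(3))
E
python3 -m jog '[[[-8,20,20,0],[-16,40,40,0],[-24,54,64,0],[-24,54,64,0],[-24,54,64,0]]]' 30
python3 - <<'E'
from h import *
import cv2
reltip(682,-157.9,30,84.8)
im,_=arm.get_image("side"); cv2.imwrite("pics/s8.png",cv2.resize(im[105:195,185:305],None,fx=6,fy=6,interpolation=cv2.INTER_CUBIC))
E
```

```text
clock: 8.78
position: [681.7, -159.4, 261.2]
ee_rot: [0.043, 0.999, -0.01, 0.004]
contact_force: [-1.1, -0.5, 0.5]
gripper_width: 30.1
tip [ 682.8 -162.9   90.3] shift [ 1.7  6.  60.2] spin 0.3 zax [ 0.006 -0.02  -1.   ]
```

View pics/s8.png

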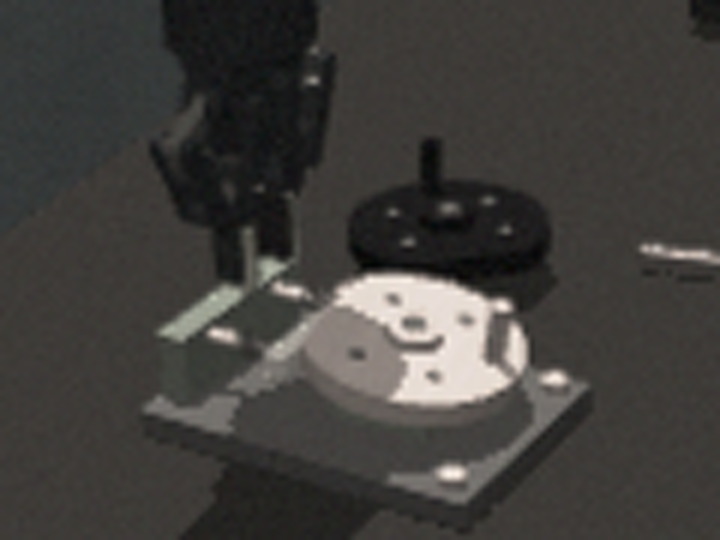

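```bash
python3 - <<'E'
from h import *
for y in(-162.9+15,-162.9+29,-162.9-15,-162.9-29):
  print((proj("side",[682.8,y,90])-[184.5,104.5])*6)
E
```

```text
[245.75189078 277.78778801]
[232.40241016 289.24702047]
[273.56438707 253.91346141]
[286.18665899 243.07846699]
```

```bash

python3 -m jog '[[[2,6,5,0],[2,6,20,0],[2,6,35,0],[2,6,50,0],[2,6,60,0]]]' 30
python3 - <<'E'
from h import *
reltip(682,-157.9,30,84.8); plane("s9")
E
```

```text
clock: 9.45
position: [680.6, -154.6, 200.0]
ee_rot: [0.043, 0.999, -0.01, 0.004]
contact_force: [0.4, -0.1, 1.2]
gripper_width: 30.1
tip [ 681.6 -158.1   29.1] shift [-0.3  0.2 -0.9] spin 0.3 zax [ 0.006 -0.02  -1.   ]
plane [ 1.7200e-01 -1.8000e-02  5.7699e+01] 422
9.5 [ 680.6 -154.6  199.1] [ 1.6 -0.2 -0.8] 30.2
```

View pics/s9.png

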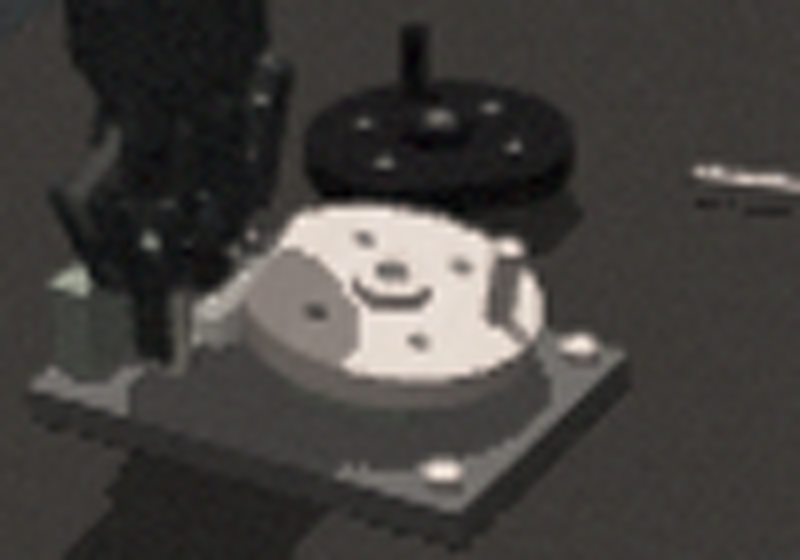

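Fingers straddle the near rod in the gap between bar and block. Gripping it.

```bash

python3 -m jog '[[[0,0,0,0],[0,0,0,0],[0,0,0,0],[0,0,0,0],[0,0,0,0]]]' 0
python3 -m jog '[[[-4,0,0,0],[-8,0,0,0],[-12,0,0,0],[-16,0,0,0],[-17,0,0,0]]]'
python3 -c '
from h import *
plane("s10")'
```

```text
clock: 10.12
position: [680.6, -154.6, 199.3]
ee_rot: [0.043, 0.999, -0.01, 0.003]
contact_force: [0.1, -0.6, 0.1]
gripper_width: 0.2
clock: 10.75
position: [697.8, -156.1, 199.4]
ee_rot: [0.043, 0.999, -0.01, 0.003]
contact_force: [-0.2, 0.1, 0.1]
gripper_width: 0.1
plane [ 1.7200e-01 -1.6000e-02  5.7963e+01] 420
10.8 [ 697.7 -156.1  199.4] [-0.  -0.  -0.1] 0.0
```

View pics/s10.png

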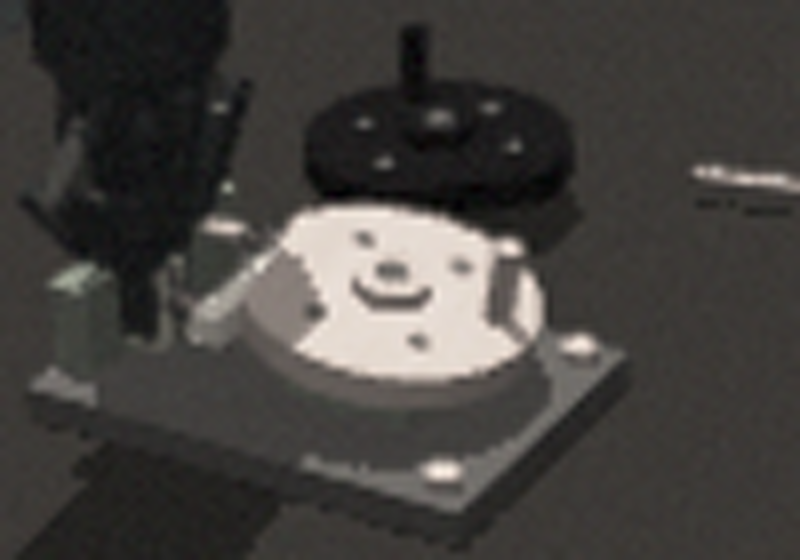

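The fingers closed to 0, so the rods are only visual and can't be gripped. Alternative: press a closed fingertip on the free left end of the bar's top and drag the bar back by friction, so the flange can drop.

```bash

python3 -m jog '[[[0,0,-25,0],[0,0,-50,0],[15,5,-50,0],[30,8,-50,0],[30,8,-50,0]]]'
python3 -c '
from h import *
reltip(668,-147,54,84.8,173)'
```

```text
clock: 11.42
position: [667.6, -144.4, 249.3]
ee_rot: [0.043, 0.999, -0.01, 0.003]
contact_force: [0.5, 0.2, -0.5]
gripper_width: -0.2
tip [ 668.6 -147.8   76.3] shift [ 0.8  1.2 22.3] spin 0.3 zax [ 0.006 -0.02  -1.   ]
```

```bash

python3 -m jog '[[[1,1,10,0],[1,1,18,0],[1,1,22,0],[1,1,25,0],[1,1,28,0]]]'
python3 -c '
from h import *
reltip(668,-147,54,84.8,173);plane("s11")'
```

```text
clock: 12.05
position: [669.7, -143.7, 227.2]
ee_rot: [0.041, 0.999, -0.011, 0.009]
contact_force: [-2.2, 2.9, 24.6]
gripper_width: -0.3
tip [ 672.5 -147.7   54.3] shift [4.6 0.3 0.2] spin 0.4 zax [ 0.016 -0.023 -1.   ]
plane [ 1.6500e-01 -1.1000e-02  5.7359e+01] 411
12.1 [ 669.8 -143.7  227.3] [-1.5  1.9 17.9] -0.1
```

View pics/s11.png

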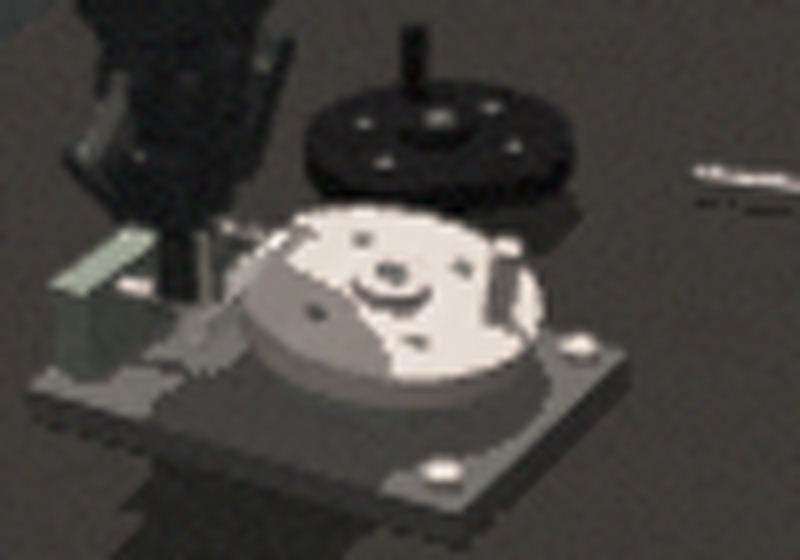

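Contact at tip z 54 with about 20 N. Dragging towards +x.

```bash

python3 -m jog '[[[-2,0,7,0],[-6,0,7,0],[-10,0,7,0],[-14,0,7,0],[-17,0,7,0]]]'
python3 -c '
from h import *
reltip(668,-147,54,84.8,173);plane("s12")'
```

```text
clock: 12.72
position: [682.4, -144.6, 227.0]
ee_rot: [0.041, 0.999, -0.012, -0.0]
contact_force: [-30.8, 11.1, 40.9]
gripper_width: -0.0
tip [ 682.1 -148.7   54.1] shift [14.2  0.5  0. ] spin 0.5 zax [-0.002 -0.023 -1.   ]
plane [-3.0000e-03  2.0000e-03  5.1999e+01] 366
12.78 [ 682.4 -144.6  227. ] [-28.2   9.7  39. ] 0.1
```

View pics/s12.png

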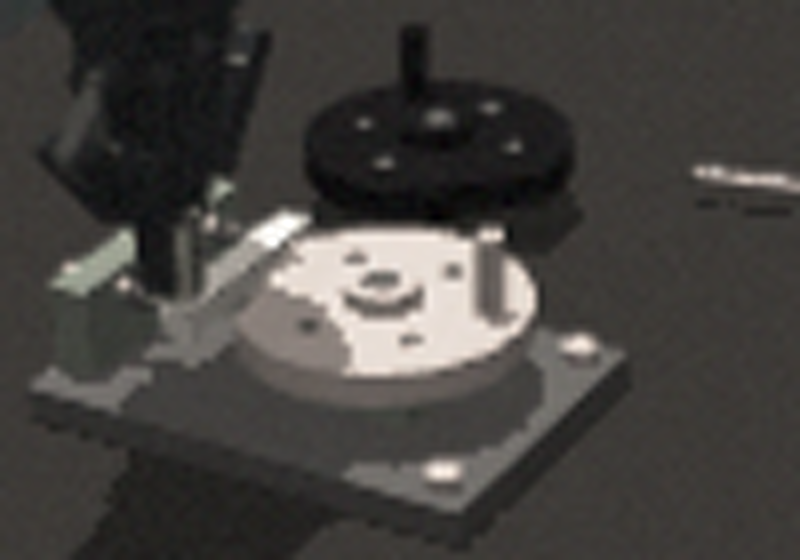

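The flange has dropped back level and seated (plane slopes about 0, height equal to the start). Lifting off so the bar springs onto the edge, and moving back over the pin.

```bash

python3 -m jog '[[[0,0,-20,0],[0,0,-50,0],[0,0,-75,0],[30,-10,-80,0],[70,-25,-80,0]]]' 30
python3 - <<'E'
from h import *
import cv2
plane("s13"); im,_=arm.get_image("top"); cv2.imwrite("pics/t13.png",cv2.resize(im[95:185,265:385],None,fx=6.5,fy=6.5,interpolation=cv2.INTER_CUBIC))
reltip(563.9,-185.4,115,97.4)
E
```

```text
clock: 13.4
position: [610.8, -161.9, 307.5]
ee_rot: [0.041, 0.999, -0.012, 0.0]
contact_force: [-0.6, -0.9, -0.1]
gripper_width: 30.2
plane [-4.0000e-03 -2.0000e-03  5.2054e+01] 373
13.45 [ 605.3 -163.2  306.9] [-6.1  1.8 -2.5] 30.0
tip [ 606.5 -166.8  136.2] shift [ 40.8 -21.7  21.9] spin -12.2 zax [-0.006 -0.022 -1.   ]
```

View pics/s13.png

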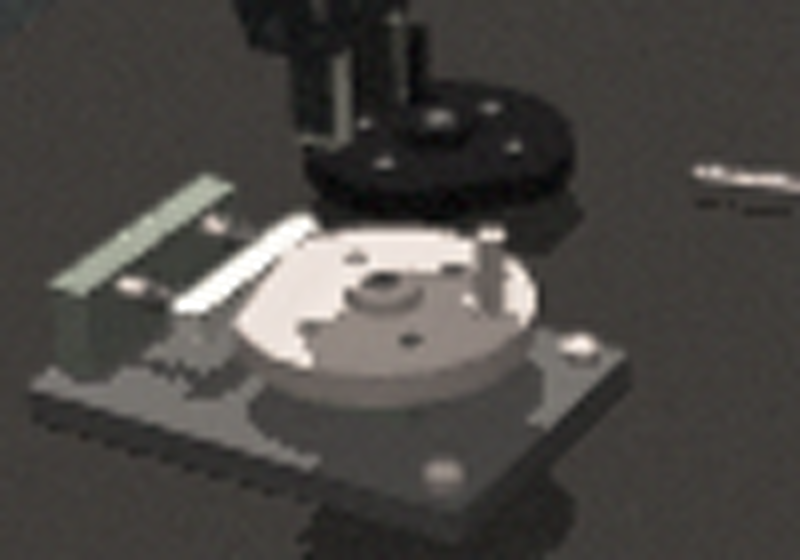

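View pics/t13.png

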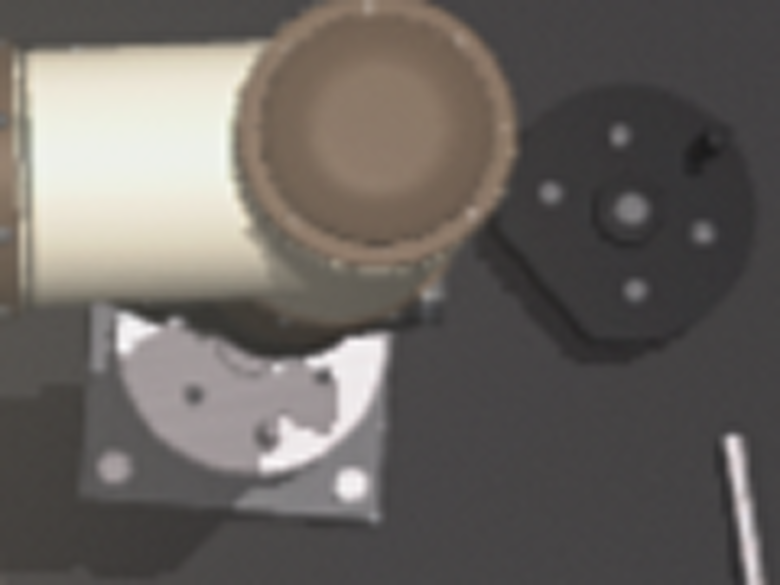

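```bash
python3 - <<'E'
from h import *
p=s5(490,233,88);h=s5(383,284,62); print(p,h); q=p-h; print(np.hypot(*q[:2]),np.degrees(np.arctan2(q[1],q[0])))
print(tc(266,435,70))
angs(s5,[(356,257),(310,328),(455,270),(410,340)],(383,285+0))
pts=np.array([s5(*p,54)[:2] for p in[(356,257),(310,328),(455,270),(410,340)]]); c=pts.mean(0); print(c); print([np.degrees(np.arctan2(*(x-c)[::-1])).round(1) for x in pts])
pts=np.array([sc(*p,54)[:2] for p in[(353,273),(302,306),(395,341),(448,308)]]); c=pts.mean(0); print(c); print([np.degrees(np.arctan2(*(x-c)[::-1])).round(1) for x in pts])
E
```

```text
[ 561.51413893 -182.32510135   88.        ] [ 603.0745804  -172.80410668   62.        ]
42.637068784136595 -167.09687867531852
[ 561.4 -183.5   70. ]
(356, 257) [ 25.2 -27.1] 37.1 -47.1
(310, 328) [15.8 32.4] 36.0 64.1
(455, 270) [-15.9 -32.5] 36.2 -116.0
(410, 340) [-23.7  25.9] 35.1 132.5
[ 604.74110077 -175.75049063]
[np.float64(-47.1), np.float64(64.8), np.float64(-116.8), np.float64(132.5)]
[ 605.8 -175.8]
[np.float64(-47.8), np.float64(22.1), np.float64(131.6), np.float64(-159.3)]
```

The pin is at angle about -171.6° (about (564,-186)), and 13.6° clockwise remains. This time I'll cage the pin closely (13 mm opening, tips low) so it can't tip.

```bash

python3 -m jog '[[[15,-8,3,-4],[30,-16,8,-8],[41,-22,15,-12],[41,-22,20,-13],[41,-22,22,-13]]]' 30
python3 - <<'E'
from h import *
plane("s14")
reltip(564,-186,58,98.4,171.5)
E
```

```text
clock: 14.12
position: [565.5, -181.8, 285.4]
ee_rot: [-0.071, 0.997, -0.011, -0.004]
contact_force: [0.1, -0.1, 0.1]
gripper_width: 30.0
plane [0.0000e+00 4.0000e-03 5.2026e+01] 373
14.18 [ 565.4 -181.7  285.3] [0.1 0.4 0.2] 29.7
tip [ 564.4 -185.6  113.8] shift [-0.1  0.9 55.8] spin -0.2 zax [-0.006 -0.023 -1.   ]
```

View pics/s14.png

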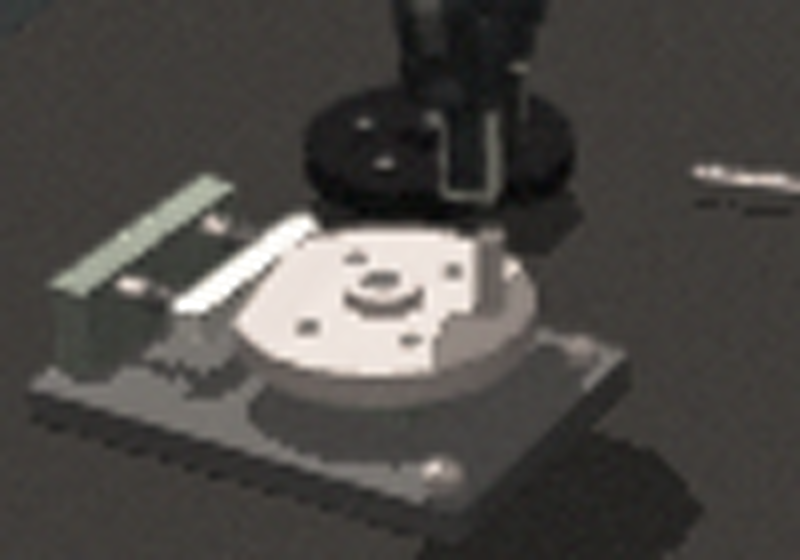

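```bash

python3 -m jog '[[[0,1,12,0],[0,1,26,0],[0,1,40,0],[0,1,50,0],[0,1,55,0]]]' 30
python3 -m jog '[[[0,0,0,0],[0,0,0,0],[0,0,0,0],[0,0,0,0],[0,0,0,0]]]' 13
python3 - <<'E'
from h import *
plane("s15")
reltip(564,-186,58,98.4,171.5)
for a in (-174,-177,-180,-183,-185.2,-187): reltip(*onarc(a),58,a-90,171.5)
E
```

```text
clock: 14.8
position: [564.8, -182.0, 229.2]
ee_rot: [-0.071, 0.997, -0.011, -0.004]
contact_force: [-0.1, 0.0, 0.5]
gripper_width: 30.2
clock: 15.42
position: [564.8, -182.0, 229.4]
ee_rot: [-0.071, 0.997, -0.011, -0.004]
contact_force: [-0.5, 0.2, -0.1]
gripper_width: 12.9
plane [ 0.    -0.    52.077] 326
15.47 [ 564.8 -182.   229.4] [-0.2  0.9 -0.4] 13.2
tip [ 563.6 -185.8   57.9] shift [-0.4 -0.2 -0.1] spin -0.2 zax [-0.007 -0.023 -1.   ]
tip [ 563.6 -185.8   57.9] shift [-0.3  1.5 -0.1] spin 2.2 zax [-0.007 -0.023 -1.   ]
tip [ 563.6 -185.8   57.9] shift [-0.5  3.8 -0.2] spin 5.2 zax [-0.007 -0.023 -1.   ]
tip [ 563.6 -185.8   57.9] shift [-0.8  6.1 -0.2] spin 8.2 zax [-0.007 -0.023 -1.   ]
tip [ 563.6 -185.8   57.9] shift [-1.1  8.4 -0.3] spin 11.2 zax [-0.007 -0.023 -1.   ]
tip [ 563.6 -185.8   57.9] shift [-1.5 10.  -0.3] spin 13.4 zax [-0.007 -0.023 -1.   ]
tip [ 563.6 -185.8   57.9] shift [-1.8 11.4 -0.3] spin 15.2 zax [-0.007 -0.023 -1.   ]
```

View pics/s15.png

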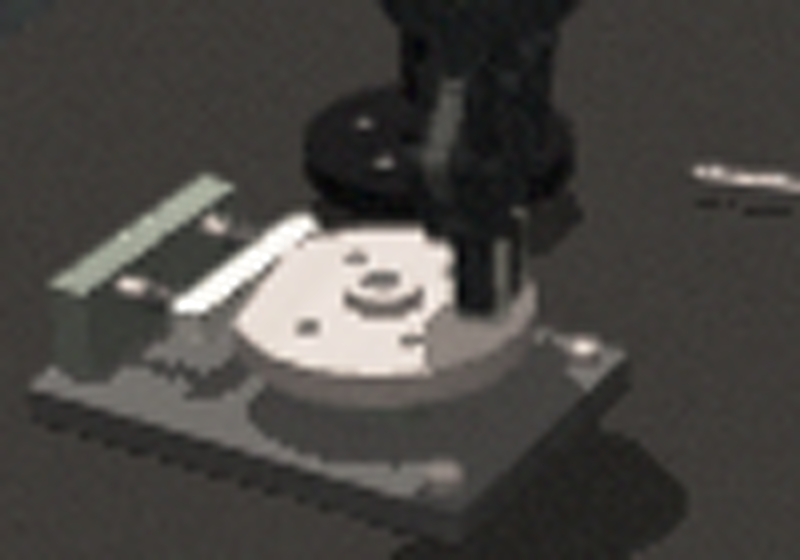

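The pin is caged with no force and the flange is level. Pushing half the rest, then checking.

```bash

python3 -m jog '[[[-0.3,1.5,0,2],[-0.5,3.5,0,4],[-0.7,5,0,6],[-0.9,6.5,0,8],[-1,8,0,9]]]'
python3 - <<'E'
from h import *
plane("s16")
for a in (-180,-183,-185.2,-187): reltip(*onarc(a),58,a-90,171.5)
E
```

```text
clock: 16.1
position: [564.7, -175.6, 230.1]
ee_rot: [0.008, 1.0, -0.013, -0.003]
contact_force: [-1.6, -7.2, 2.9]
gripper_width: 13.1
plane [ 1.0000e-03 -2.5000e-02  5.2813e+01] 314
16.15 [ 564.6 -175.3  230. ] [-0.6 -6.4  2.3] 12.9
tip [ 563.4 -179.6   58.6] shift [-0.1 -0.1  0.6] spin -0.9 zax [-0.007 -0.025 -1.   ]
tip [ 563.4 -179.6   58.6] shift [-0.1  2.2  0.5] spin 2.1 zax [-0.007 -0.025 -1.   ]
tip [ 563.4 -179.6   58.6] shift [-0.2  3.9  0.5] spin 4.3 zax [-0.007 -0.025 -1.   ]
tip [ 563.4 -179.6   58.6] shift [-0.3  5.3  0.5] spin 6.1 zax [-0.007 -0.025 -1.   ]
```

View pics/s16.png

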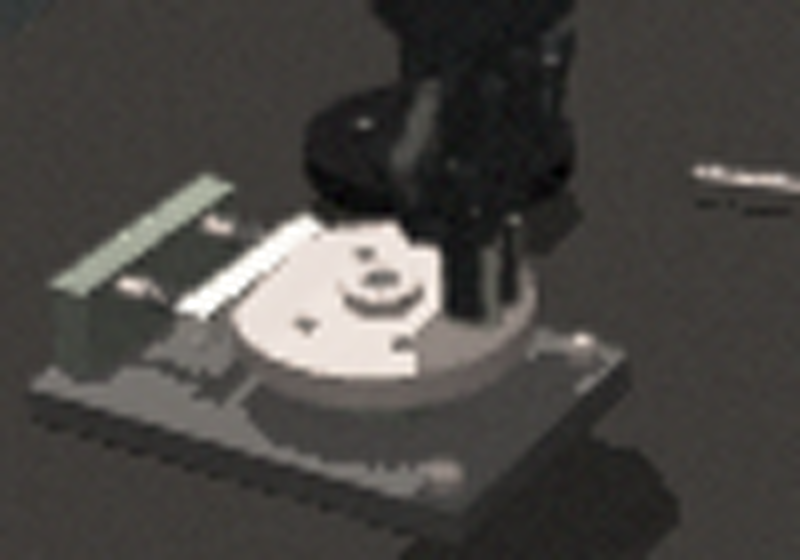

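```bash

python3 -m jog '[[[-0.1,2,0,1],[-0.1,3.5,0,2],[-0.2,4.7,0,4],[-0.2,6,0,5],[-0.2,6,0,5]]]'
python3 - <<'E'
from h import *
plane("s17")
for a in (-185.2,-187): reltip(*onarc(a),58,a-90,171.5)
E
```

```text
clock: 16.77
position: [564.8, -170.3, 230.2]
ee_rot: [0.051, 0.999, -0.013, -0.003]
contact_force: [-0.5, -6.1, 0.4]
gripper_width: 12.9
plane [-3.0000e-03 -3.3000e-02  5.2889e+01] 297
16.82 [ 564.8 -170.3  230.2] [ 0.4 -4.8 -0. ] 13.1
tip [ 563.5 -174.8   58.7] shift [-0.2 -0.9  0.8] spin -0.7 zax [-0.007 -0.026 -1.   ]
tip [ 563.5 -174.8   58.7] shift [-0.2  0.5  0.7] spin 1.1 zax [-0.007 -0.026 -1.   ]
```

View pics/s17.png

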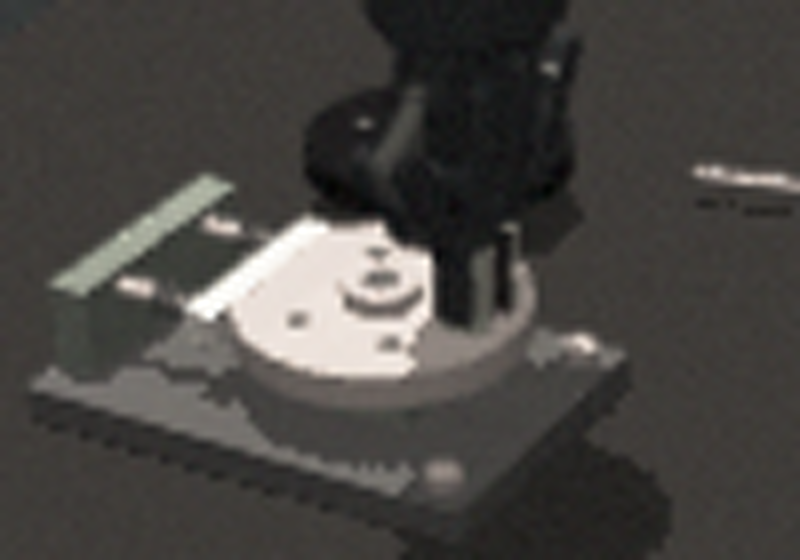

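```bash
python3 - <<'E'
from h import *
c=np.array([604.9,-175.6])
for p in[(298,320),(376,253),(388,343)]:
  x=s5(*p,54)[:2]-c; print(x.round(1),np.hypot(*x).round(1),np.degrees(np.arctan2(x[1],x[0])).round(1))
E
```

```text
[22.4 28.7] 36.4 52.0
[ 18.8 -33.2] 38.1 -60.4
[-17.5  31.5] 36.0 119.1
```

The holes put the flat at about -4.5°, against a bar normal of about -5.2°, so it is aligned. Opening and lifting away.

```bash

python3 -m jog '[[[0,-1,0,0],[0,-1,0,0],[0,-1,0,0],[0,-1,0,0],[0,-1,0,0]]]' 30
python3 -m jog '[[[0,0,-20,0],[0,0,-45,0],[0,0,-70,0],[0,-50,-90,0],[0,-110,-100,0]]]'
python3 -m jog '[[[0,-55,0,0],[0,-110,0,0],[0,-160,0,0],[0,-180,0,0],[0,-180,0,0]]]'
python3 - <<'E'
from h import *
import cv2
plane("s18"); im,_=arm.get_image("top"); cv2.imwrite("pics/t18.png",cv2.resize(im[95:185,265:385],None,fx=6.5,fy=6.5,interpolation=cv2.INTER_CUBIC)); cv2.imwrite("pics/top18.png",im)
E
```

```text
clock: 17.45
position: [564.7, -171.2, 230.2]
ee_rot: [0.051, 0.999, -0.013, -0.003]
contact_force: [0.4, 0.4, 0.1]
gripper_width: 30.1
clock: 18.08
position: [554.7, -278.1, 334.9]
ee_rot: [0.05, 0.999, -0.014, -0.002]
contact_force: [1.2, -0.5, 0.3]
gripper_width: 30.3
clock: 18.7
position: [536.4, -458.2, 339.1]
ee_rot: [0.051, 0.999, -0.013, -0.002]
contact_force: [-0.1, -0.0, -0.8]
gripper_width: 30.2
plane [-0.0000e+00  6.0000e-03  5.1818e+01] 358
18.75 [ 536.7 -457.1  339.3] [-0.3  0.6  0.3] 30.2
```

View pics/t18.png

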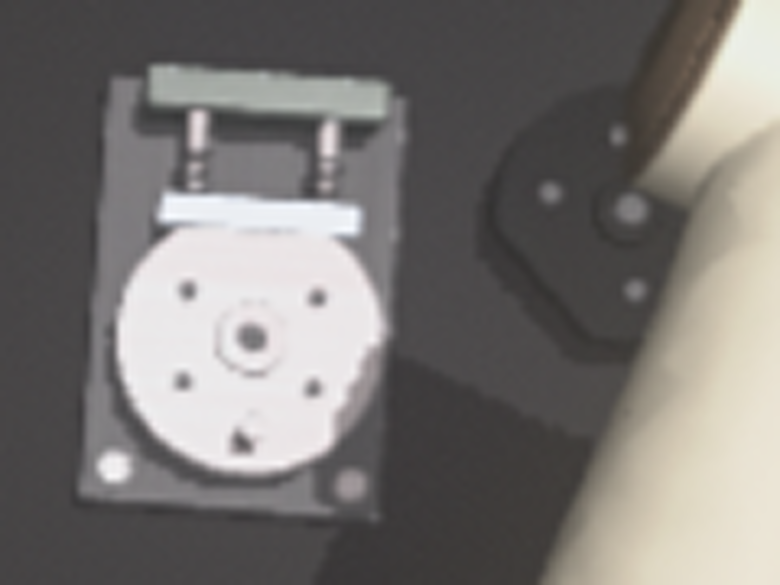

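View pics/s18.png

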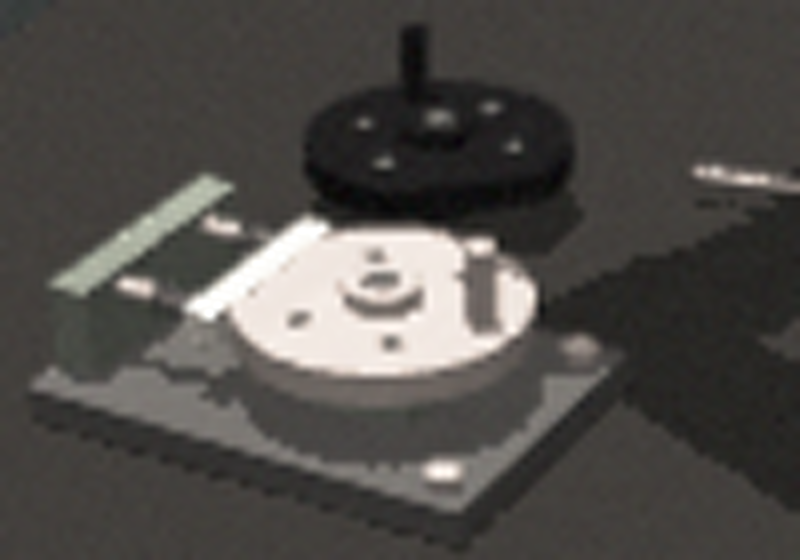

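View pics/top18.png

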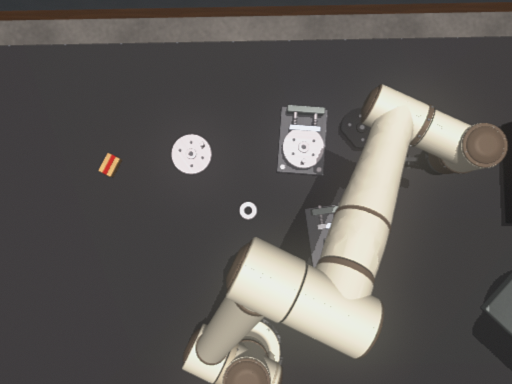

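From above, the bar lies flush along the flat (crop rows about 225–232), having come in by about 10 mm. The pin is opposite, and the flange is level at its starting height. The carton, round flange and bearing are where they were. Handing in.

```bash
python3 -c '
from h import *
st(); print(arm.job_done())'
```

```text
18.8 [ 537.  -456.4  339.6] [0.  0.  0.2] 30.0
the job is handed in; nothing more can be done
None
```

The alignment bar now lies flush along the flat. I turned the flange about 1.43 rad clockwise by pushing its pin, then let go and moved the arm clear. I handed in at 18.8 s; no verdict is reported.

**What went wrong on the way:**
- **Tipping:** the first pin push tipped the flange by about 0.2 rad, and the bar slid under its edge.
- **Failed fix:** I tried to grip a guide rod to pull the bar back, but the fingers closed on nothing.
- **Repair:** I pressed a closed fingertip on top of the bar and dragged it back. That took up to about 50 N at the wrist, and the flange dropped back level.
- **Finish:** I pushed the last 13° with the fingers held close around the pin, which kept the tilt to about 0.03 rad.

**Last checks:**
- **Flange:** level within 0.01 rad and at its starting height. Just before I let go, the flat measured within about 1° of the bar's direction. The later pictures show it still flush.
- **Bar:** sprung in by about 10 mm, measured from the picture.
- **Robot:** touching nothing, with a contact force of about 0 N.
- **Other parts:** the round flange, bearing and carton look unmoved in the top view. The arm hid most of the deburring tool there. The visible part looks unmoved in the side view, and the fingers never went down near it.

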